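# Check an aluminium frame for squareness across both diagonals

## Task

The bolted aluminium frame on the lab bench looks out of square: check both of its corner-to-corner diagonals with the long slide rule (the short one does not span it). Lay the rule flat on top of the frame along one diagonal, so that it covers both corners and reaches past them, keep it there for about a second, then lay it along the other in the same way, and finish with the rule let go and lying along the longer of the two. Do not shove the frame about.

Things in the scene. Friction and masses are not known exactly. Their poses are not given: they have to be found in the camera images.
- rule_grip (a point): Long slide rule, 200-325 g: flat aluminium beam 350 x 30 x 10 mm with a grey grip block (50 mm along the beam, 22 wide, 30 high) on its middle. Point: centre of the grip block, 25 mm above the beam's underside; x along the beam, y across, z up. A black cursor (42 mm wide) stands anywhere on the +x half, no matter where. Either end may go to either corner. A 200 mm rule of the same make is not wanted.
- corner_1 (a point): Outer tip of a frame corner, at its top face. Loose 900 g frame flat on the bench: four aluminium profiles 20 wide, 20 mm high, sides 200 mm outside; one diagonal is about 40 mm longer than the other. Corners are numbered in order round it: diagonals run 1 to 3 and 2 to 4. Axes of the corner points mean nothing. A bracket lower than the frame lies inside it.
- corner_2 (a point): Outer tip of the next corner round the frame, at the height of its top face.
- corner_3 (a point): Outer tip of the corner opposite corner 1, at the height of the frame's top face.
- corner_4 (a point): Outer tip of the corner opposite corner 2, at the height of the frame's top face.

How it is judged:
On the way:
1. the long rule has lain flat on the frame along the shorter diagonal, over both of its corners (x of corner_2 in the frame of rule_grip between -0.175 and 0.175 m and y of corner_2 in the frame of rule_grip between -0.015 and 0.015 m and z of corner_2 in the frame of rule_grip between -0.031 and -0.019 m and x of corner_4 in the frame of rule_grip between -0.175 and 0.175 m and y of corner_4 in the frame of rule_grip between -0.015 and 0.015 m and z of corner_4 in the frame of rule_grip between -0.031 and -0.019 m), for 0.3 s.
At the end, for the whole second after the job is handed in: The long rule lies flat on the frame along the longer diagonal: both corner tips are within 15 mm of its centre line and inside its length, its underside is on the frame's top (within 6 mm), level, and let go (x of corner_1 in the frame of rule_grip between -0.175 and 0.175 m and y of corner_1 in the frame of rule_grip between -0.015 and 0.015 m and z of corner_1 in the frame of rule_grip between -0.031 and -0.019 m and x of corner_3 in the frame of rule_grip between -0.175 and 0.175 m and y of corner_3 in the frame of rule_grip between -0.015 and 0.015 m and z of corner_3 in the frame of rule_grip between -0.031 and -0.019 m and angle between rule_grip's own z axis and vertical below 0.1 rad); the robot touches nothing.
It fails at once if the frame is shoved more than 40 mm (distance of any of corner_1, corner_2, corner_3 from where it was at the start of the episode above 0.04 m).
It also fails if it takes over 51 s, if anything falls off the work surface, if the arm or the gripper's body presses on something with over 40 N, if the wrist force passes 120 N, or if a joint passes its speed limit or range.

## Robot

A 7-joint arm with a two-finger parallel gripper is mounted at the origin on the work surface. World frame = base frame: x ahead of the robot, y to its left, z up, the work surface at z = 0. Lengths are in m, angles in rad, forces in N, time in s.
With the tool pointing down it reaches from about 0.35 to 0.9 m from the base axis. Payload 8.1 kg.
Tool frame: the origin (TCP) lies at the very end of the fingers, on their centre line; the grasp point (between the pads) lies 19 mm behind it (arm.grasp_offset is the distance from the TCP to the grasp point, in m); z points along the fingers, y is the direction in which the jaws open and shut (so a half turn about z gives the same grasp; the last joint's range is limited). The gripper opens to 92 mm and grips with 3 to 60 N. Pads are 19 mm wide; open, the fingers measure 130 mm over their backs; the gripper's body (75 mm by 190 mm) begins 47 mm behind the grasp point.
Start: joints at [-1.341, 0.434, 0.025, 1.573, -0.012, 1.134, -0.075], TCP at [0.204, 0.591, 0.227] pointing down, gripper open.
Joint ranges: [-2.62, 2.62], [-0.44, 2.09], [-1.27, 1.32], [0.08, 2.57], [-1.32, 4.46], [0.12, 2], [-2.74, 2.74]. Speed limits (rad/s): [2.22, 2.22, 3.01, 3.01, 3.14, 3.14, 3.14].

## Interface

Orientations are given as a rotation vector (axis times angle).
In Python, from cell import arm, eyes, workorder gives the robot as it stands.
- The arm moves only by the shell command python3 -m inch 'ROWS' [FORCE]. ROWS is JSON, a list that holds one entry, the list of rows, each a list of 5 numbers: the closure, from 0 (fully open) to 1 (shut), then the shift along the tool's x, y, z in mm, then the turn about the tool's z in degrees. A call has 1 to 12 rows; each row shifts and turns the pose as measured when the row begins, along the tool's axes as they then stand; what a row does not reach is not made up. A row lasts 1/10 s, in which the tool goes at most 50 mm and 8.59 degrees, less where a joint would pass 70% of its speed; a pose out of reach is approached as far as the arm can. A call with a gripper value outside its range is refused whole. The fingers move at their own pace and stop on an object; FORCE is the grip in N (left out, the last holds). Time passes only in rows, so rows that do not move let the fingers close. It gives the time, the measured TCP pose, the force and the opening at its end, in the units of the state.
- arm.observe(): the state, without advancing time (a new reading comes with each control period).
- eyes.get_image(name): name is "scene" or "top"; returns a dict with "frame" (420x560x3 uint8, blue, green, red), "intrinsics" (3x3 intrinsics, pixels), "rvec" (rotation vector, rad) and "tvec" (3), from world to camera coordinates, as OpenCV has them. Camera axes: x right, y down, z forward; pixel columns grow to the right and rows downward; lengths in m; the calibration is good to about 2 mm. A picture is of the moment at which its call begins. There is no depth.
- workorder.sign_off(): hands the job in, once; it reports no verdict.
The state is a dict: "clock": time; "joints": joint angles; "dq": joint speeds; "joint_efforts": joint torques, N m; "position": TCP position; "ee_rot": TCP orientation; "force": force on the tool from outside, world axes, zero at the start; "ft_torque": the same for the moment, N m; "width": opening from 0.0 (shut) to 1.0 (fully open).
Only numpy, scipy, OpenCV 4.12 (cv2) and the standard library are available. Lean on these libraries where they do the work, as an engineer would, in place of code of your own. Each camera call takes 0.05 s, during which the arm holds its last target.

## Working session

There is one attempt and no reset: what is moved stays moved. The work goes in short steps, Python scripts to look and compute and a shell command to move; the robot and the scene stay as the last step left them, time stands still between calls to the robot, and variables do not carry over. Pictures are saved under pics/ and viewed, and the job is handed in when it is done.

```bash
ls; mkdir -p pics
python3 - <<'E'
from cell import arm, eyes
import cv2
print(arm.observe())
for n in("scene","top"):
    d=eyes.get_image(n); cv2.imwrite(f"pics/{n}0.png",d["frame"]); print(n,d["intrinsics"],d["rvec"],d["tvec"])
E
```

```text
pics
{'clock': 0.0, 'joints': array([-1.34059595,  0.43520929,  0.024984  ,  1.57408493, -0.01161319,
        1.13400174, -0.07509653]), 'dq': array([ 2.96081389e-04,  1.00302222e-04, -8.50259002e-04,  8.34948806e-05,
       -5.21545595e-04, -2.30131254e-03, -4.72269597e-05]), 'joint_efforts': array([ 2.67100477e-04, -6.67850447e+01,  9.84825119e-01, -3.14479208e+01,
       -6.06874935e-02,  4.27161204e-02,  1.50317796e-04]), 'position': array([0.20407204, 0.59020868, 0.22595831]), 'ee_rot': array([-5.20458335e-01, -3.09805364e+00,  2.43945324e-03]), 'force': array([ 0.46026548,  0.46639102, -0.02358874]), 'ft_torque': array([0.08832573, 0.00208253, 0.00217567]), 'width': 0.9982276196272196}
scene [[427.46160506   0.         276.88799155]
 [  0.         427.46160506 207.04795279]
 [  0.           0.           1.        ]] [ 0.77591401  2.64971304 -0.99993461] [ 0.48136003 -0.18604538  1.29523686]
top [[435.86058484   0.         269.10552948]
 [  0.         435.86058484 212.7815844 ]
 [  0.           0.           1.        ]] [ 2.14220496 -2.12940684  0.17665663] [-0.00726091  0.55512797  1.05905622]
```

View pics/top0.png

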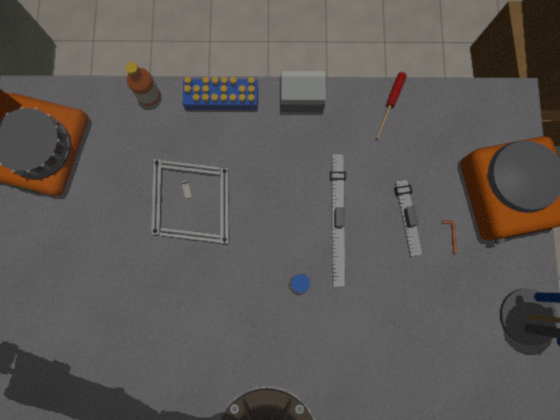

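View pics/scene0.png

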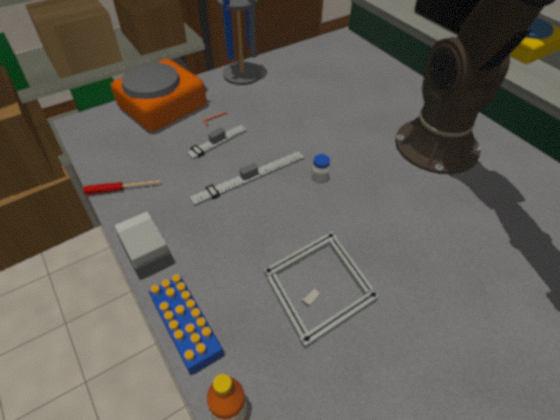

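```bash
cat > h.py <<'E'
import numpy as np, cv2
from cell import arm, eyes
def cam(n):
    return eyes.get_image(n)
def proj(d,P):
    return cv2.projectPoints(np.float64(P).reshape(-1,1,3),d["rvec"],d["tvec"],d["intrinsics"],None)[0].reshape(-1,2)
def back(d,uv,z):
    R=cv2.Rodrigues(d["rvec"])[0]; c=-R.T@np.ravel(d["tvec"])
    out=[]
    for u,v in np.reshape(uv,(-1,2)):
        r=R.T@np.linalg.solve(d["intrinsics"],[u,v,1]); out.append(c+r*(z-c[2])/r[2])
    return np.array(out)
E
python3 - <<'E'
from h import *
d=cam("top");f=d["frame"]
print(proj(d,[[0,0,0],[.204,.59,.226],[.5,0,0],[.5,.3,0]]))
a=cv2.resize(f[150:255,140:245],None,fx=5.6,fy=5.6,interpolation=cv2.INTER_CUBIC);cv2.imwrite("pics/tf.png",a)
a=cv2.resize(f[145:295,290:390],None,fx=4,fy=4,interpolation=cv2.INTER_CUBIC);cv2.imwrite("pics/tr.png",a)
s=cam("scene");f=s["frame"]
a=cv2.resize(f[225:350,255:385],None,fx=4.8,fy=4.8,interpolation=cv2.INTER_CUBIC);cv2.imwrite("pics/sf.png",a)
a=cv2.resize(f[140:210,180:315],None,fx=5,fy=5,interpolation=cv2.INTER_CUBIC);cv2.imwrite("pics/sr.png",a)
E
```

```text
[[266.11726083 441.24764208]
 [-29.55890421 369.84396657]
 [267.46070263 236.42455544]
 [152.85880682 235.73780602]]
```

View pics/tf.png

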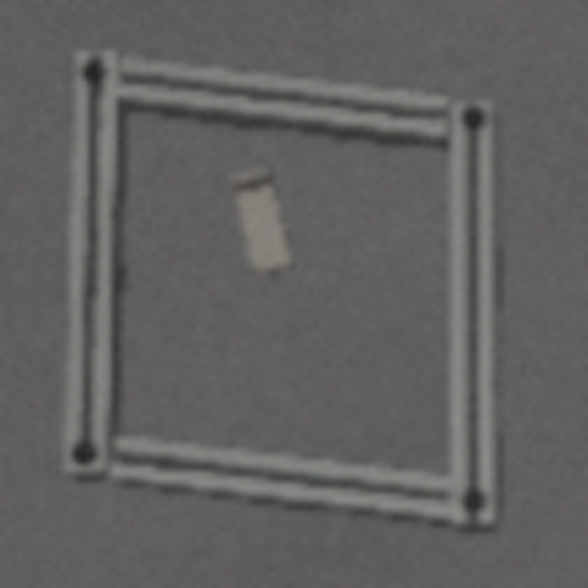

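View pics/tr.png

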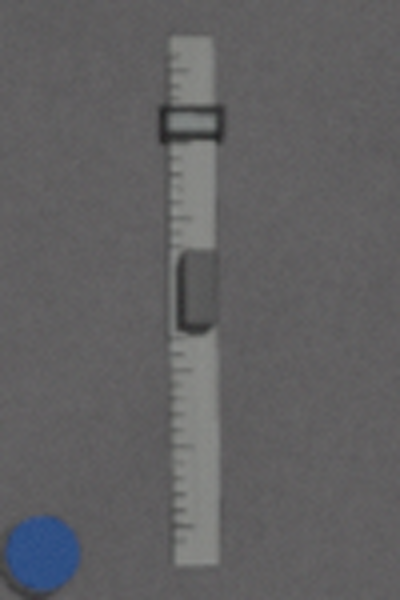

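View pics/sf.png

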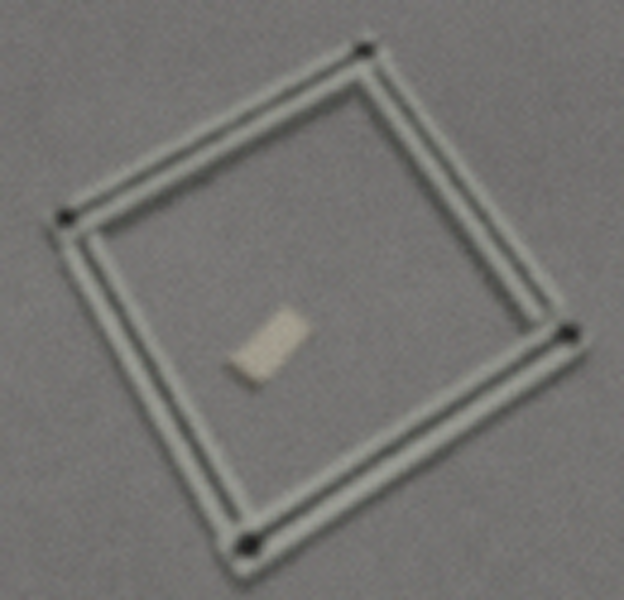

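View pics/sr.png

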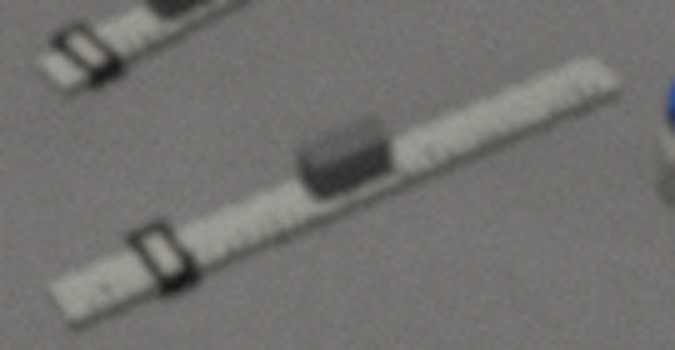

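Run:
```python
from h import *
d=cam("top");s=cam("scene")
f=lambda p,k,o:(np.array(p)+.5)/k-.5+o
T=back(d,f([[77,52],[490,101],[493,526],[65,474]],5.6,[140,150]),.02)
# scene: bottom=A? left, top, right
S=back(s,f([[368,32],[588,345],[240,585],[48,228]],4.8,[255,225]),.02)
print(T.round(4));print(S.round(4))
print("bolts top",back(d,f([[94,70],[474,118],[474,501],[84,454]],5.6,[140,150]),.02).round(4))
print("bolts sc",back(s,f([[365,49],[570,333],[248,545],[66,217]],4.8,[255,225]),.02).round(4))
print("rule top",back(d,f([[168,37],[213,37],[219,566],[175,566]],4,[290,145]),.01).round(4))
print("grip top",back(d,f([[188,252],[218,252],[218,323],[188,323]],4,[290,145]),.04).round(4))
print("rule sc",back(s,f([[48,288],[80,328],[622,88],[595,55]],5,[180,140]),[.01][0]).round(4))
```

```text
[[0.7023 0.3035 0.02  ]
 [0.6796 0.1077 0.02  ]
 [0.4789 0.102  0.02  ]
 [0.5017 0.2991 0.02  ]]
[[0.4804 0.1034 0.02  ]
 [0.5066 0.3005 0.02  ]
 [0.7046 0.3076 0.02  ]
 [0.6802 0.1157 0.02  ]]
bolts top [[0.6936 0.2951 0.02  ]
 [0.6713 0.1151 0.02  ]
 [0.4903 0.1109 0.02  ]
 [0.511  0.2908 0.02  ]]
bolts sc [[0.4884 0.1113 0.02  ]
 [0.5094 0.2914 0.02  ]
 [0.6917 0.2951 0.02  ]
 [0.6698 0.115  0.02  ]]
rule top [[ 0.7221 -0.1704  0.01  ]
 [ 0.7222 -0.2006  0.01  ]
 [ 0.3729 -0.1968  0.01  ]
 [ 0.3727 -0.1688  0.01  ]]
grip top [[ 0.5705 -0.1763  0.04  ]
 [ 0.5706 -0.1954  0.04  ]
 [ 0.5249 -0.1944  0.04  ]
 [ 0.5248 -0.1754  0.04  ]]
rule sc [[ 0.7228 -0.1968  0.01  ]
 [ 0.7209 -0.1618  0.01  ]
 [ 0.3741 -0.1626  0.01  ]
 [ 0.3709 -0.1949  0.01  ]]
```

```bash
cat >> h.py <<'E'
def to(x,y,z,yaw):
    s=arm.observe();R=cv2.Rodrigues(np.float64(s["ee_rot"]))[0]
    y0=np.degrees(np.arctan2(R[1,0],R[0,0]));dy=(yaw-y0+90)%180-90
    dl=R.T@(np.array([x,y,z])-s["position"])*1000
    # shift after turn
    a=np.radians(-dy);Rz=cv2.Rodrigues(np.array([0,0,a]))[0]
    print("t %.2f pos %s tilt %.2f yaw %.1f turn_tool %.1f shift %s shift_after_turn %s F %s w %.3f j7 %.2f"%(s["clock"],s["position"].round(4),np.degrees(np.arccos(-R[2,2])),y0,-dy,dl.round(1),(Rz.T@dl).round(1),s["force"].round(1),s["width"],s["joints"][6]))
E
python3 -m inch '[[[0,0,0,0,-6.2],[0,0,0,0,-6.2],[0,0,0,0,-6.2],[0,0,0,0,0]]]' 40
python3 -c "
from h import *;to(.5475,-.184,.15,-.4)"
```

```text
clock: 0.7
position: [0.204, 0.5903, 0.226]
ee_rot: [0.005, -3.141, 0.002]
force: [0.9, -0.3, 0.2]
width: 1.0
t 0.70 pos [0.204  0.5903 0.226 ] tilt 0.08 yaw -179.8 turn_tool 0.6 shift [-341.1 -775.3   77. ] shift_after_turn [-349.  -771.8   77. ] F [ 0.9 -0.3  0.2] w 1.000 j7 0.23
```

```bash
python3 -m inch '[[[0,-18,-40,3,0],[0,-18,-40,3,0],[0,-18,-40,3,0],[0,-18,-40,3,0],[0,-18,-40,3,0],[0,-18,-40,3,0],[0,-18,-40,3,0],[0,-18,-40,3,0],[0,-18,-40,3,0],[0,-18,-40,3,0],[0,-18,-40,3,0],[0,-18,-40,3,0]]]'
python3 -c "
from h import *;to(.5475,-.184,.15,-.4)"
```

```text
clock: 1.9
position: [0.417, 0.0963, 0.188]
ee_rot: [0.049, 3.14, 0.013]
force: [1.3, 0.3, 0.8]
width: 1.004
t 1.90 pos [0.417  0.0963 0.188 ] tilt 0.49 yaw 178.2 turn_tool -1.4 shift [-139.2 -276.4   35.8] shift_after_turn [-132.4 -279.7   35.8] F [1.3 0.3 0.8] w 1.004 j7 1.25
```

```bash
python3 -m inch '[[[0,-19,-40,5,0],[0,-19,-40,5,0],[0,-19,-40,5,0],[0,-19,-40,5,0],[0,-19,-40,5,0],[0,-19,-40,5,0],[0,-19,-37,5,0],[0,0,0,0,-1.4],[0,0,0,0,0]]]'
python3 - <<'E'
from h import *;to(.5475,-.184,.06,-.4)
d=cam("top");cv2.imwrite("pics/t1.png",d["frame"][120:320,250:450].repeat(3,0).repeat(3,1))
E
```

```text
clock: 2.8
position: [0.5438, -0.2054, 0.1508]
ee_rot: [0.071, 3.132, 0.011]
force: [-0.2, 0.3, -0.6]
width: 1.004
t 2.80 pos [ 0.5438 -0.2054  0.1508] tilt 0.63 yaw 177.4 turn_tool -2.2 shift [-1.9 20.9 91. ] shift_after_turn [-2.7 20.8 91. ] F [-0.2  0.3 -0.6] w 1.004 j7 1.99
```

View pics/t1.png

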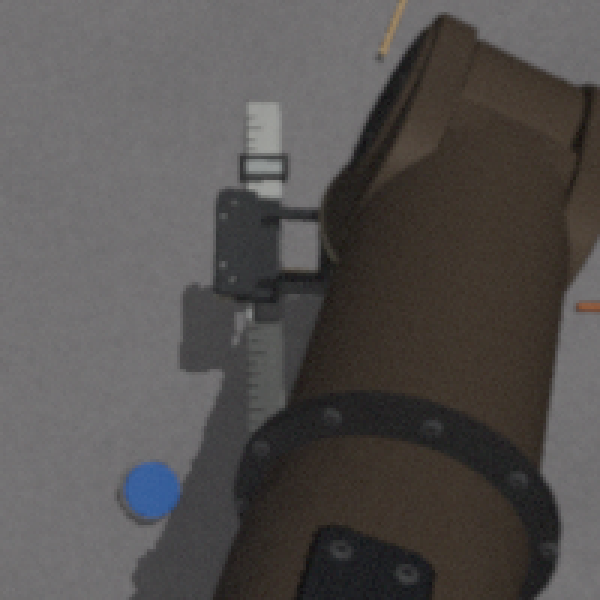

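```bash
python3 -m inch '[[[0,-1,10,15,-1],[0,-1,8,20,-1],[0,0,2,20,-0.4],[0,0,0,20,0],[0,0,0,15,0],[0,0,0,0,0]]]'
python3 - <<'E'
from h import *;to(.5475,-.184,.014,-.4)
d=cam("scene");cv2.imwrite("pics/s1.png",d["frame"][80:240,160:360].repeat(3,0).repeat(3,1))
E
```

```text
clock: 3.45
position: [0.5481, -0.1751, 0.061]
ee_rot: [0.007, 3.128, 0.015]
force: [-0.3, -0.5, 0.5]
width: 0.998
t 3.45 pos [ 0.5481 -0.1751  0.061 ] tilt 0.93 yaw 179.7 turn_tool 0.1 shift [ 1.1 -9.4 46.9] shift_after_turn [ 1.1 -9.4 46.9] F [-0.3 -0.5  0.5] w 0.998 j7 2.03
```

View pics/s1.png

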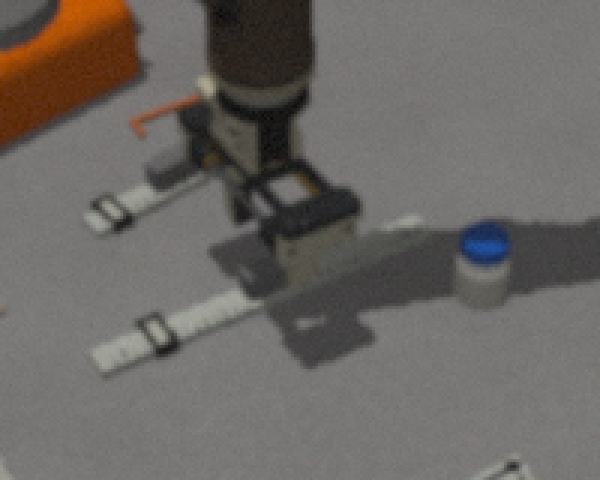

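```bash
python3 -m inch '[[[0,0.5,-6,10,0],[0,0.5,-3,15,0],[0,0,0,10,0],[0,0,0,5,0],[0,0,0,0,0]]]'
python3 - <<'E'
from h import *;to(.5475,-.184,.014,-.4)
E
```

```text
clock: 4.0
position: [0.5496, -0.1841, 0.0212]
ee_rot: [0.008, 3.124, 0.014]
force: [0.2, -0.1, 0.7]
width: 1.002
t 4.00 pos [ 0.5496 -0.1841  0.0212] tilt 1.15 yaw 179.7 turn_tool 0.1 shift [2.2 0.  7.1] shift_after_turn [2.2 0.  7.1] F [ 0.2 -0.1  0.7] w 1.002 j7 2.07
```

```bash
python3 -m inch '[[[0,2,0,6,0],[0,0,0,1,0],[1,0,0,0,0],[1,0,0,0,0],[1,0,0,0,0],[1,0,0,0,0],[1,0,0,0,0],[1,0,0,0,0]]]' 45
python3 - <<'E'
from h import *;to(.5475,-.184,.014,-.4)
E
```

```text
clock: 4.8
position: [0.5483, -0.1842, 0.0146]
ee_rot: [0.008, 3.122, 0.014]
force: [0.1, -0.4, -0.4]
width: 0.532
t 4.80 pos [ 0.5483 -0.1842  0.0146] tilt 1.23 yaw 179.7 turn_tool 0.1 shift [0.9 0.2 0.6] shift_after_turn [0.9 0.2 0.6] F [ 0.1 -0.4 -0.4] w 0.532 j7 2.07
```

```bash
python3 -m inch '[[[1,0,0,0,0],[1,0,0,0,0],[1,0,0,0,0],[1,0,0,0,0],[1,0,0,0,0]]]' 45
python3 - <<'E'
from h import *;to(.5915,.204,.15,-47.1)
E
```

```text
clock: 5.3
position: [0.5485, -0.1841, 0.0147]
ee_rot: [0.008, 3.122, 0.014]
force: [0.3, -0.5, 0.7]
width: 0.236
t 5.30 pos [ 0.5485 -0.1841  0.0147] tilt 1.25 yaw 179.7 turn_tool 46.8 shift [ -43.7  389.5 -131. ] shift_after_turn [ 254.   298.5 -131. ] F [ 0.3 -0.5  0.7] w 0.236 j7 2.07
```

```bash
python3 -m inch '[[[1,0,0,0,0],[1,0,0,-10,0],[1,0,0,-20,0],[1,0,0,-25,0],[1,0,0,-25,0],[1,0,0,-20,0],[1,0,0,-10,0],[1,0,0,0,0]]]'
python3 - <<'E'
from h import *;to(.5915,.204,.12,-47.1)
d=cam("scene");cv2.imwrite("pics/s2.png",d["frame"][60:260,140:380].repeat(3,0).repeat(3,1))
E
```

```text
clock: 6.1
position: [0.5434, -0.1849, 0.1295]
ee_rot: [0.009, 3.127, 0.015]
force: [-0.3, -0.2, -3.6]
width: 0.235
t 6.10 pos [ 0.5434 -0.1849  0.1295] tilt 0.99 yaw 179.7 turn_tool 46.8 shift [-45.7 389.1  13.9] shift_after_turn [252.2 299.8  13.9] F [-0.3 -0.2 -3.6] w 0.235 j7 2.01
```

View pics/s2.png

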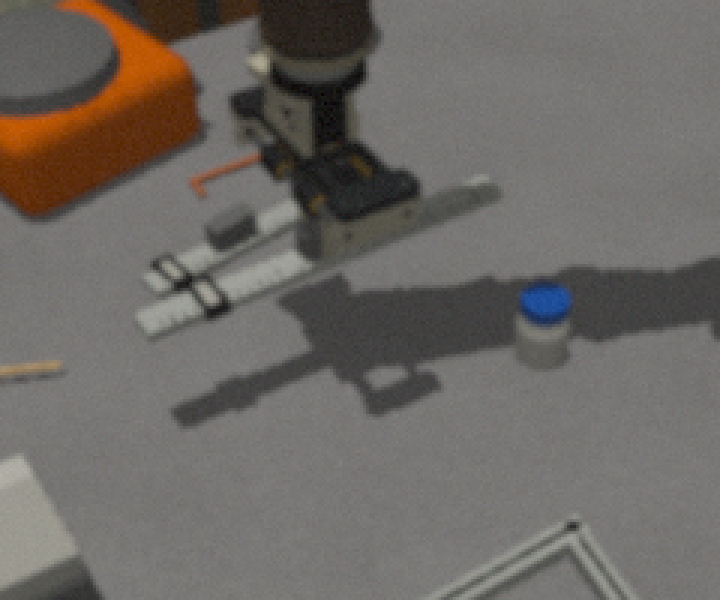

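```bash
python3 -m inch '[[[1,-2,15,0,0],[1,-4,30,0,0],[1,-4,35,0,0],[1,-4,35,0,0],[1,-4,35,0,0],[1,-4,35,0,0],[1,-4,35,0,0],[1,-4,35,0,0],[1,-4,35,0,0],[1,-4,30,0,0],[1,-2,15,0,0],[1,0,0,0,0]]]'
python3 -m inch '[[[1,0,0,0,4],[1,0,0,0,7],[1,0,0,0,7],[1,0,0,0,7],[1,0,0,0,7],[1,0,0,0,6],[1,0,0,0,4],[1,0,0,0,0]]]'
python3 - <<'E'
from h import *;to(.5915,.204,.08,-47.1)
d=cam("top");cv2.imwrite("pics/t3.png",d["frame"][120:280,100:300].repeat(4,0).repeat(4,1)[:600])
E
```

```text
clock: 7.35
position: [0.5749, 0.1749, 0.1167]
ee_rot: [-0.002, -3.13, -0.015]
force: [0.3, -0.7, -2.5]
width: 0.237
clock: 8.15
position: [0.5701, 0.1621, 0.1116]
ee_rot: [-1.181, -2.89, 0.012]
force: [0.3, -0.0, -3.3]
width: 0.236
t 8.15 pos [0.5701 0.1621 0.1116] tilt 1.21 yaw 135.5 turn_tool 2.6 shift [13.6 45.4 31.2] shift_after_turn [15.7 44.7 31.2] F [ 0.3 -0.  -3.3] w 0.236 j7 0.75
```

View pics/t3.png

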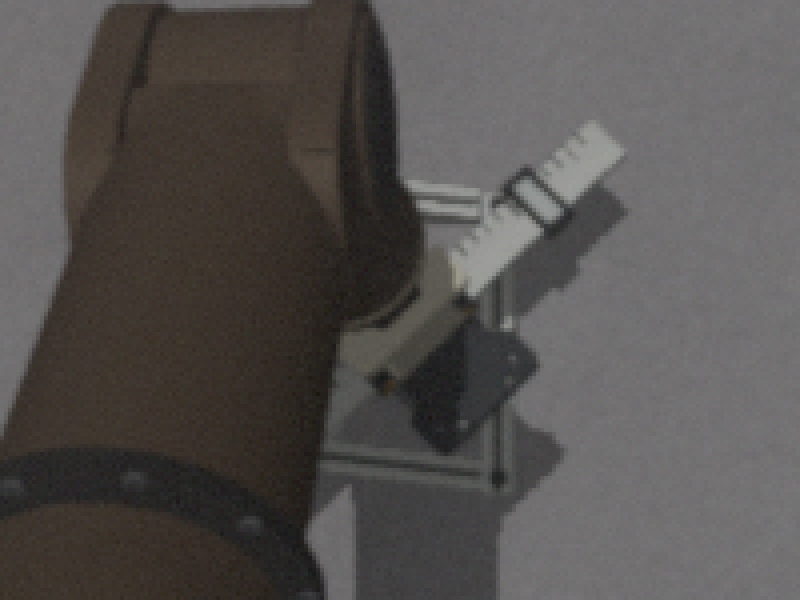

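```bash
python3 -m inch '[[[1,5,14,5,1.3],[1,5,14,10,1.3],[1,4,10,10,0],[1,2,6,5,0],[1,0,0,0,0]]]'
python3 - <<'E'
from h import *;to(.5915,.204,.06,-47.1)
E
```

```text
clock: 8.7
position: [0.5902, 0.2033, 0.078]
ee_rot: [-1.239, -2.864, 0.016]
force: [0.4, -0.9, -3.2]
width: 0.236
t 8.70 pos [0.5902 0.2033 0.078 ] tilt 1.31 yaw 133.2 turn_tool 0.3 shift [-0.7  1.8 18. ] shift_after_turn [-0.7  1.8 18. ] F [ 0.4 -0.9 -3.2] w 0.236 j7 0.68
```

```bash
python3 -m inch '[[[1,0,1,10,0],[1,0,1,10,0],[1,0,0,5,0],[1,0,0,0,0],[1,0,0,0,0]]]'
python3 - <<'E'
from h import *;to(.5915,.204,.0347,-47.1)
d=cam("scene");cv2.imwrite("pics/s4.png",d["frame"][210:360,230:430].repeat(4,0).repeat(4,1)[:600])
d=cam("top");cv2.imwrite("pics/t4.png",d["frame"][120:270,100:300].repeat(4,0).repeat(4,1)[:600])
E
```

```text
clock: 9.2
position: [0.5905, 0.2028, 0.0503]
ee_rot: [-1.239, -2.864, 0.019]
force: [-0.1, 0.5, -2.1]
width: 0.238
t 9.20 pos [0.5905 0.2028 0.0503] tilt 1.39 yaw 133.2 turn_tool 0.3 shift [-0.   1.8 15.5] shift_after_turn [-0.   1.8 15.5] F [-0.1  0.5 -2.1] w 0.238 j7 0.70
```

View pics/s4.png

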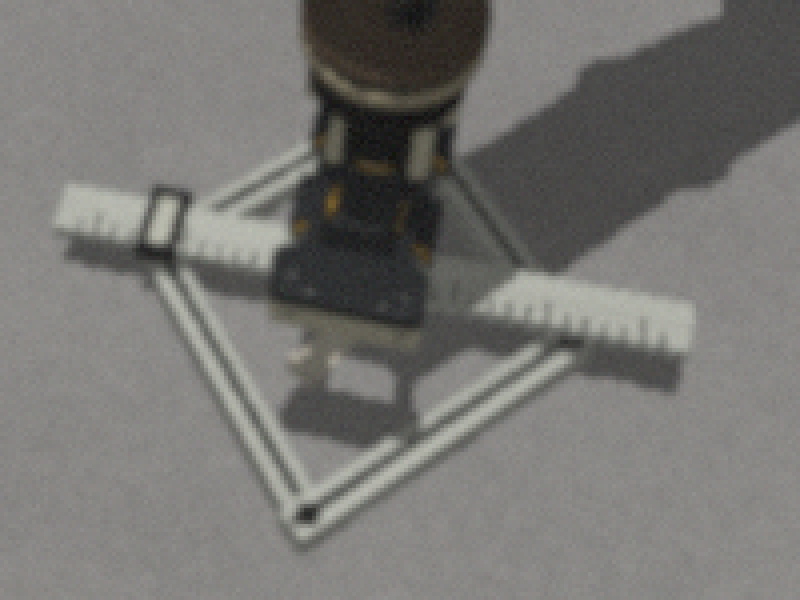

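View pics/t4.png

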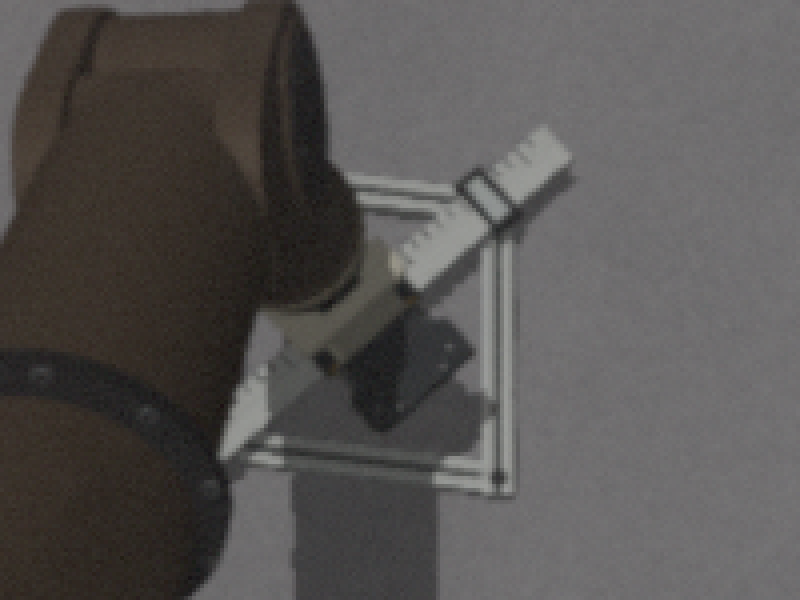

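Run:
```python
from h import *
s=cam("scene");d=cam("top")
f=lambda p,o:(np.array(p)+.5)/4-.5+np.array(o)
P=back(s,f([[65,184],[54,224],[695,304],[691,345]],[230,210]),.0456);print(P.round(4))
T=back(d,f([[543,124],[573,157]],[100,120]),.0456);print(T.round(4))
# predicted rule outline
a=np.radians(-46.8);u=np.array([np.cos(a),np.sin(a)]);n=np.array([-u[1],u[0]])
for sx,sy in((1,1),(1,-1),(-1,-1),(-1,1)):
    p=np.r_[np.array([.5905,.2028])+sx*.175*u+sy*.015*n,.0456];print(p.round(4))
```

```text
[[0.7012 0.0697 0.0456]
 [0.7199 0.0898 0.0456]
 [0.455  0.3196 0.0456]
 [0.4743 0.3367 0.0456]]
[[0.7183 0.0846 0.0456]
 [0.6962 0.0648 0.0456]]
[0.7212 0.0855 0.0456]
[0.6994 0.065  0.0456]
[0.4598 0.3201 0.0456]
[0.4816 0.3406 0.0456]
```

```bash
python3 -m inch '[[[1,0,3,5,0.8],[1,0,0,5,0],[1,0,0,3,0],[1,0,0,2,0],[1,0,0,0,0]]]'
python3 - <<'E'
from h import *;to(.5915,.204,.0347,-47.1)
E
```

```text
clock: 9.9
position: [0.5932, 0.2064, 0.0355]
ee_rot: [-1.26, -2.856, 0.015]
force: [-2.0, -0.7, 1.6]
width: 0.237
t 9.90 pos [0.5932 0.2064 0.0355] tilt 1.28 yaw 132.4 turn_tool -0.5 shift [-0.6 -2.8  0.9] shift_after_turn [-0.6 -2.8  0.9] F [-2.  -0.7  1.6] w 0.237 j7 0.69
```

```bash
python3 -m inch '[[[1,0,0,1,0],[0.5,0,0,0,0],[0.5,0,0,0,0],[0.5,0,0,0,0],[0.5,0,0,0,0],[0.5,0,0,0,0],[0.5,0,0,0,0],[0.5,0,0,0,0]]]'
python3 - <<'E'
from h import *;to(.5915,.204,.0347,-47.1)
d=cam("scene");cv2.imwrite("pics/s5.png",d["frame"][210:360,230:430].repeat(4,0).repeat(4,1)[:600])
E
```

```text
clock: 10.7
position: [0.5946, 0.2059, 0.0353]
ee_rot: [-1.262, -2.858, 0.013]
force: [0.0, 0.5, -0.0]
width: 0.502
t 10.70 pos [0.5946 0.2059 0.0353] tilt 1.12 yaw 132.3 turn_tool -0.6 shift [ 0.6 -3.6  0.6] shift_after_turn [ 0.7 -3.6  0.6] F [ 0.   0.5 -0. ] w 0.502 j7 0.69
```

View pics/s5.png

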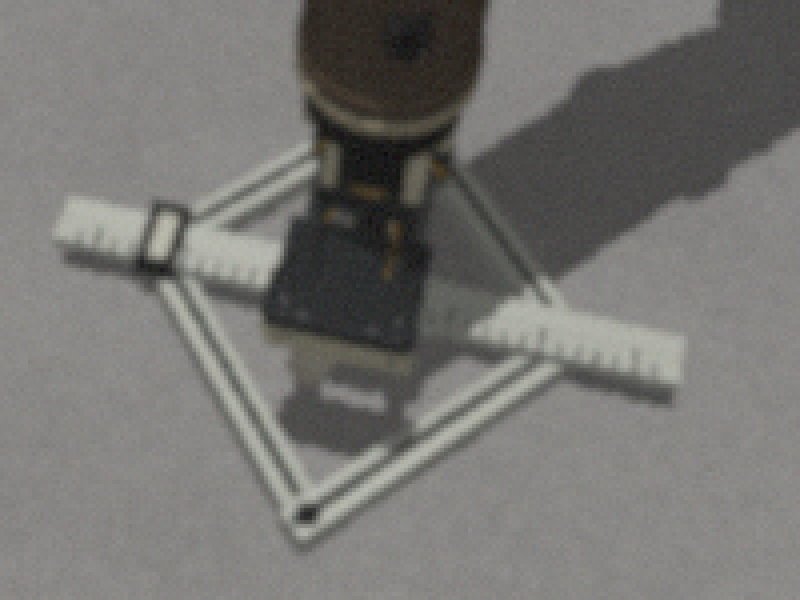

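Run:
```python
from h import *
s=cam("scene");d=cam("top")
f=lambda p,o:(np.array(p)+.5)/4-.5+np.array(o)
P=back(s,f([[66,196],[55,236],[686,337],[682,380]],[230,210]),.03);print(P.round(4))
m1=P[:2].mean(0)[:2];m2=P[2:].mean(0)[:2];u=(m2-m1)/np.linalg.norm(m2-m1);n=np.array([-u[1],u[0]])
print("center",(m1+m2)/2,np.degrees(np.arctan2(*u[::-1])))
for c in([.680,.109],[.503,.2995],[.6802,.1157],[.5066,.3005]):print((c-m1)@u,(c-m1)@n)
cv2.imwrite("pics/t5.png",d["frame"][120:270,100:300].repeat(4,0).repeat(4,1)[:600])
# predict line midpoints at +-.175 for overlays with tool pose
```

```text
[[0.7001 0.0674 0.03  ]
 [0.7189 0.0876 0.03  ]
 [0.4639 0.327  0.03  ]
 [0.4838 0.3449 0.03  ]]
center [0.59169267 0.20672458] 132.3566087109681
0.04316333218900199 0.0005851559165710638
0.30318881713401513 0.003034069780054548
0.04797965440658676 -0.004076714984301176
0.3015023083182041 -0.00029995001805586843
```

View pics/t5.png

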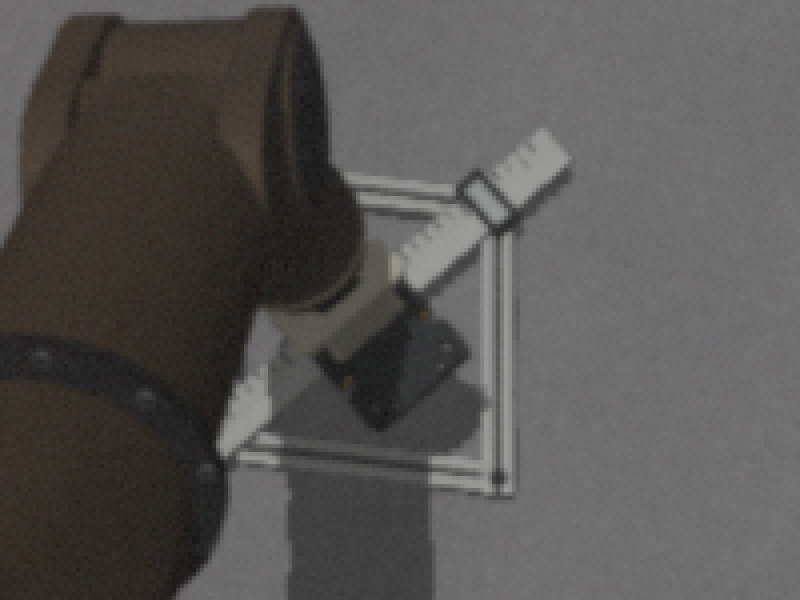

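```bash
python3 -m inch '[[[1,0,0,0,0],[1,0,0,0,0],[1,0,0,0,0],[1,0,0,0,0],[1,0,0,0,0],[1,0,0,0,0],[1,0,0,-5,0],[1,0,0,-15,0],[1,0,0,-25,0],[1,0,0,-20,0],[1,0,0,-15,0],[1,0,0,0,0]]]' 45
python3 -m inch '[[[1,0,0,-3,4],[1,0,0,-3,7],[1,0,0,-3,8],[1,0,0,-3,8],[1,0,0,-3,8],[1,0,0,-3,8],[1,0,0,-3,8],[1,0,0,-3,8],[1,0,0,0,8],[1,0,0,0,6],[1,0,0,0,3],[1,0,0,0,0]]]'
python3 - <<'E'
from h import *;to(.591,.2035,.08,42.2)
E
```

```text
clock: 12.05
position: [0.5953, 0.2054, 0.1209]
ee_rot: [-1.262, -2.856, 0.016]
force: [-0.2, -0.7, -3.1]
width: 0.235
clock: 13.25
position: [0.5914, 0.2058, 0.1435]
ee_rot: [-2.799, -1.402, 0.04]
force: [-0.0, 0.1, -2.7]
width: 0.234
t 13.25 pos [0.5914 0.2058 0.1435] tilt 1.59 yaw 53.2 turn_tool 11.0 shift [-0.9  2.4 63.5] shift_after_turn [-0.5  2.5 63.5] F [-0.   0.1 -2.7] w 0.234 j7 -0.52
```

```bash
python3 -m inch '[[[1,0,0,8,4],[1,0,1,15,4],[1,0,1,20,3],[1,0,0,20,0],[1,0,0,15,0],[1,0,0,7,0],[1,0,0,0,0]]]'
python3 - <<'E'
from h import *;to(.591,.2035,.055,42.2)
E
```

```text
clock: 13.95
position: [0.5898, 0.2051, 0.0548]
ee_rot: [-2.918, -1.135, 0.042]
force: [0.6, 0.3, -2.3]
width: 0.239
t 13.95 pos [0.5898 0.2051 0.0548] tilt 1.65 yaw 42.5 turn_tool 0.3 shift [-0.2  2.  -0.2] shift_after_turn [-0.1  2.  -0.2] F [ 0.6  0.3 -2.3] w 0.239 j7 -0.60
```

```bash
python3 -m inch '[[[1,0,1,5,0.3],[1,0,1,4,0],[1,0,0,0,0]]]'
python3 - <<'E'
from h import *;to(.591,.2035,.0347,42.2)
d=cam("scene");cv2.imwrite("pics/s6.png",d["frame"][210:360,230:430].repeat(4,0).repeat(4,1)[:600])
d=cam("top");cv2.imwrite("pics/t6.png",d["frame"][120:270,100:300].repeat(4,0).repeat(4,1)[:600])
E
```

```text
clock: 14.25
position: [0.5921, 0.2036, 0.0468]
ee_rot: [-2.921, -1.128, 0.039]
force: [-0.3, -0.2, -3.0]
width: 0.24
t 14.25 pos [0.5921 0.2036 0.0468] tilt 1.52 yaw 42.3 turn_tool 0.1 shift [-0.6 -0.4 12.1] shift_after_turn [-0.6 -0.4 12.1] F [-0.3 -0.2 -3. ] w 0.240 j7 -0.59
```

View pics/s6.png

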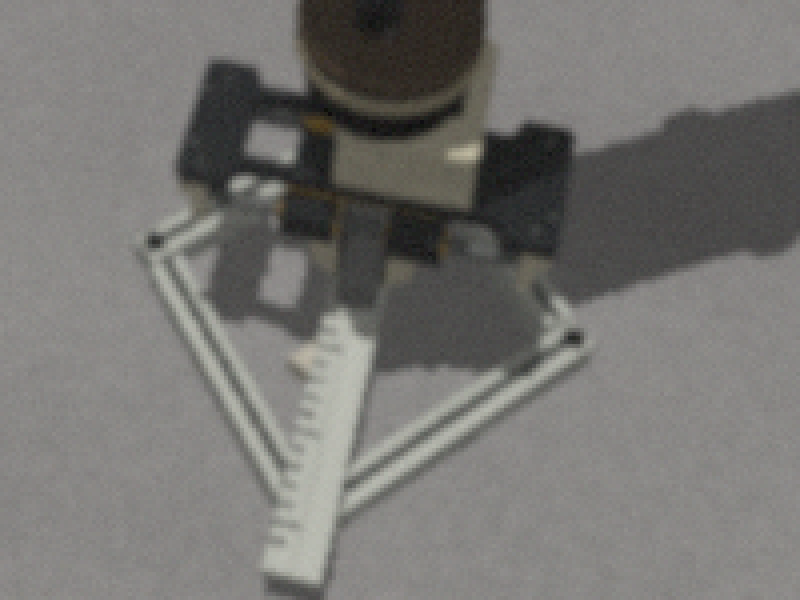

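View pics/t6.png

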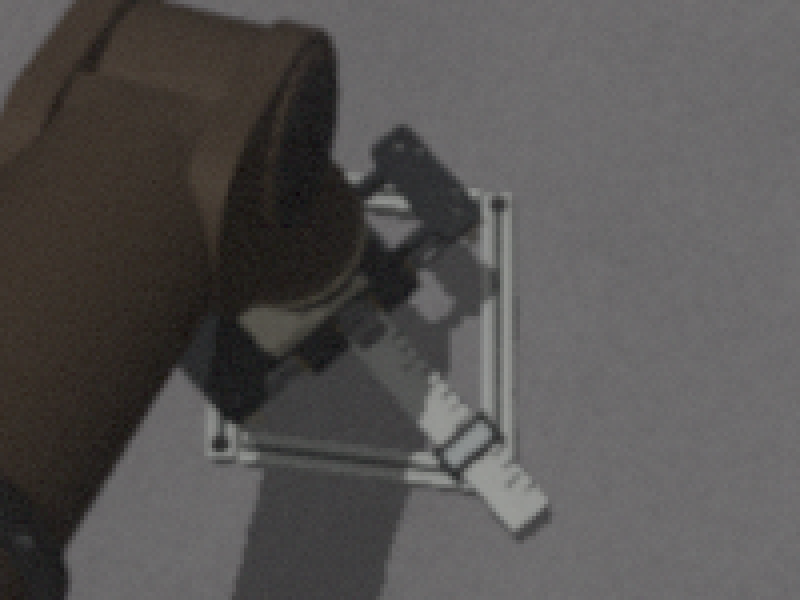

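```bash
python3 -m inch '[[[1,0,0,5,0],[1,0,0,4,0],[1,0,0,2,0],[1,0,0,1,0],[1,0,0,0,0]]]'
python3 - <<'E'
from h import *;to(.591,.2035,.0347,42.2)
d=cam("scene");cv2.imwrite("pics/s7.png",d["frame"][210:360,230:430].repeat(4,0).repeat(4,1)[:600])
d=cam("top");cv2.imwrite("pics/t7.png",d["frame"][120:270,100:300].repeat(4,0).repeat(4,1)[:600])
E
```

```text
clock: 14.85
position: [0.5925, 0.2033, 0.0357]
ee_rot: [-2.921, -1.128, 0.035]
force: [-3.2, -1.0, 0.4]
width: 0.236
t 14.85 pos [0.5925 0.2033 0.0357] tilt 1.41 yaw 42.2 turn_tool 0.0 shift [-1.  -1.2  1. ] shift_after_turn [-1.  -1.2  1. ] F [-3.2 -1.   0.4] w 0.236 j7 -0.58
```

View pics/s7.png

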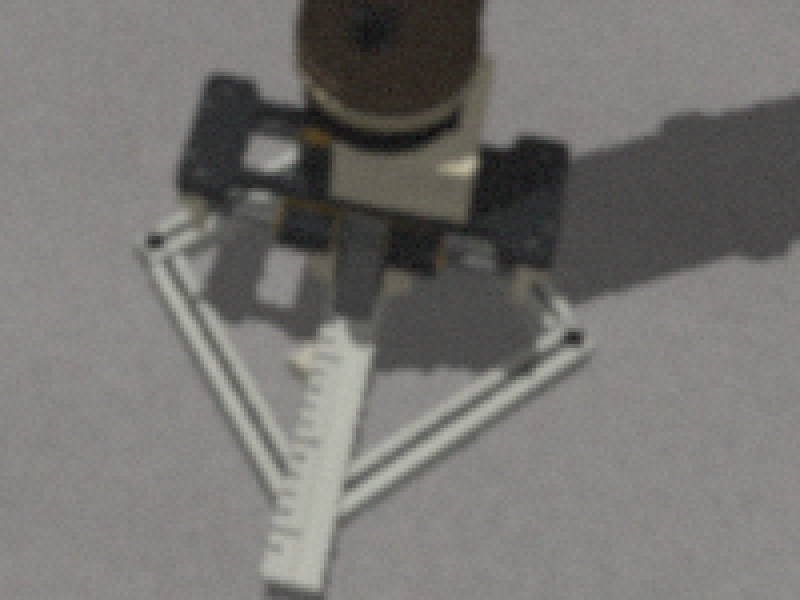

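View pics/t7.png

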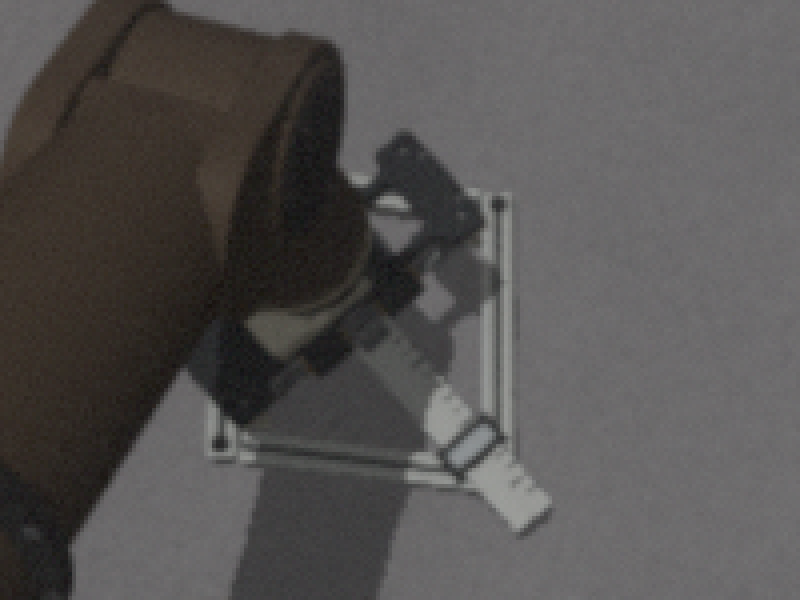

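```bash
python3 -m inch '[[[1,0,0,1,0],[0.5,0,0,0,0],[0.4,0,0,0,0],[0.3,0,0,0,0],[0.3,0,0,0,0],[0.3,0,0,0,0],[0.3,0,0,0,0],[0.3,0,0,-5,0],[0.3,0,0,-10,0],[0.3,0,0,-20,0],[0.3,0,0,-30,0],[0.3,0,0,-30,0]]]'
python3 -m inch '[[[0.3,0,0,-30,0],[0.3,0,0,-30,0],[0.3,-30,0,-20,0],[0.3,-40,0,0,0],[0.3,-40,0,0,0],[0.3,-40,0,0,0],[0.3,-40,0,0,0],[0.3,-40,0,0,0],[0.3,0,0,0,0]]]'
python3 - <<'E'
from h import *;to(.591,.2035,.0347,42.2)
d=cam("scene");cv2.imwrite("pics/s8.png",cv2.resize(d["frame"][215:365,230:430],None,fx=4,fy=4,interpolation=2))
d=cam("top");cv2.imwrite("pics/t8.png",cv2.resize(d["frame"][120:270,100:300],None,fx=4,fy=4,interpolation=2))
E
```

```text
clock: 16.15
position: [0.5934, 0.2032, 0.1317]
ee_rot: [-2.922, -1.128, 0.043]
force: [0.6, 0.6, -0.8]
width: 0.703
clock: 17.05
position: [0.4226, 0.0407, 0.2275]
ee_rot: [-2.919, -1.123, 0.025]
force: [0.6, 0.6, -0.2]
width: 0.703
t 17.05 pos [0.4226 0.0407 0.2275] tilt 1.20 yaw 42.1 turn_tool -0.1 shift [236.   -4.6 190.6] shift_after_turn [236.   -4.  190.6] F [ 0.6  0.6 -0.2] w 0.703 j7 -0.72
```

View pics/s8.png

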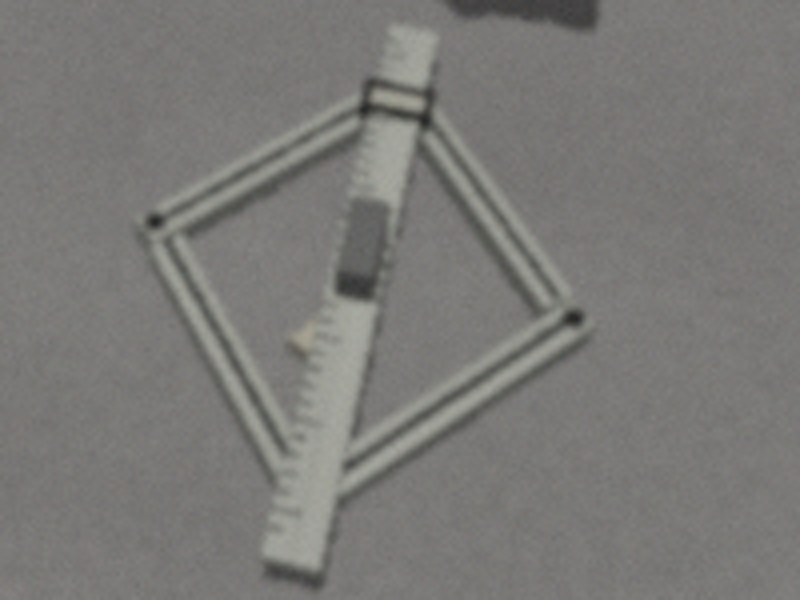

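View pics/t8.png

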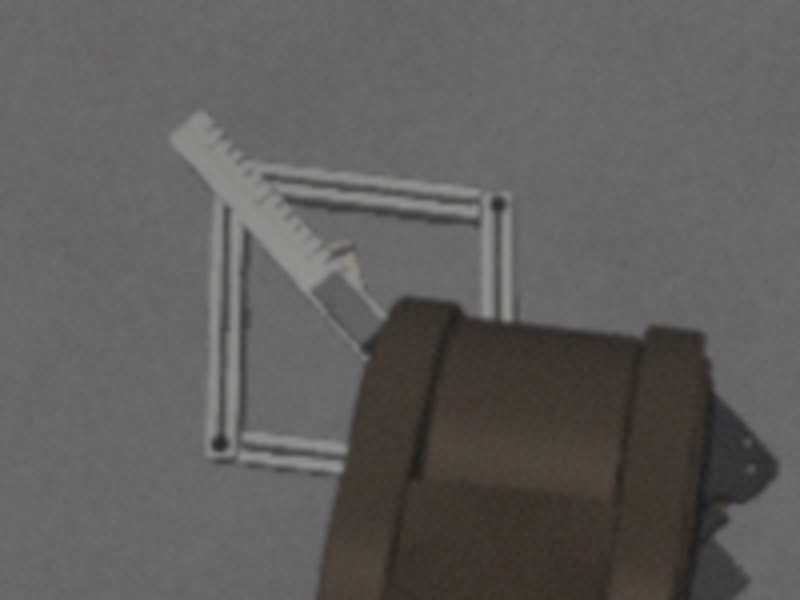

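Run:
```python
from h import *
s=cam("scene");d=cam("top")
f=lambda p,o:(np.array(p)+.5)/4-.5+np.array(o)
def rep(P,cs):
    m1=P[:2].mean(0)[:2];m2=P[2:].mean(0)[:2];L=np.linalg.norm(m2-m1);u=(m2-m1)/L;n=np.array([-u[1],u[0]])
    print("ctr",(m1+m2)/2,L,np.degrees(np.arctan2(*u[::-1])))
    for c in cs:print("  ",(c-(m1+m2)/2)@u,(c-m1)@n)
cs=[[.702,.304],[.480,.1025],[.7046,.3076],[.4804,.1034]]
rep(back(s,f([[390,25],[438,32],[262,553],[323,565]],[230,215]),.03),cs)
rep(back(d,f([[170,137],[203,110],[515,533],[549,505]],[100,120]),.03),cs)
print("bolts",back(s,f([[154,220],[573,317]],[230,215]),.02).round(4))
```

```text
ctr [0.59190182 0.20481714] 0.3468713199879046 42.447652775926905
   0.14818094882166002 -0.001120592737708359
   -0.15162721868695894 2.5136341902028754e-05
   0.15252917269586044 -0.000218955815308995
   -0.15072463628577137 0.00041927465400394315
ctr [0.59261903 0.20427357] 0.34800461309222863 -138.0725710746283
   -0.1480146224090062 -0.0011085022250606202
   0.15179158981014423 0.0004679224657279742
   -0.15235448064449042 -0.00204958165629899
   0.15089262318946683 6.560540803849482e-05
bolts [[0.6699 0.1143 0.02  ]
 [0.5101 0.2907 0.02  ]]
```

Both cameras put the long-diagonal corner tips within about 2 mm of the rule's centre line and about 23 mm inside its ends. The frame bolts haven't moved, so I'm handing in.

```bash
python3 -c "
from cell import workorder,arm
print(arm.observe()['clock']);print(workorder.sign_off())"
```

```text
17.25
the job is handed in; nothing more can be done
None
```

I laid the long rule along both diagonals of the frame. It now lies let go along the longer one, and I handed the job in at 17.25 s.

- **Shorter diagonal (about 259 mm):** The rule rested here for about 1 s, part of that time released. The scene camera put both corner tips within about 4 mm of its centre line. The top view couldn't confirm the far corner because the arm hid it.
- **Longer diagonal (about 299 mm):** Both cameras put the corner tips within about 2 mm of the centre line, and at least 20 mm inside each end. The top-camera figure for one end comes from just before I released the rule, because the arm hid that end afterwards.
- **Frame:** The two bolts I checked at the end were within about 1 mm of where they started.
- **Arm:** It was well clear of everything, with about 0 N on the tool.
- **Disagreements:** Before the rule touched down on the shorter diagonal, the scene camera and the arm's own pose disagreed by about 5 mm at one corner. I nudged the rule to a compromise, and the later check came out well inside the 15 mm limit. The tool stayed tilted by 1–1.6° while carrying the rule. I didn't measure how level the rule was once released, but in the last pictures it looked flat on the frame.

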